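# Shut the drawers and lock the hardware chest

## Task

Someone left both drawers of the wooden hardware chest standing open. With your fingertips, gently push both drawers fully shut, without slamming them; then push the steel locking bar on the chest's top by its upright tab, as far to the right as it goes (right as the robot faces the drawers), so that its tongues hang in front of both drawers. Only push, do not grip or lift anything, and leave the jar, flask, drill and blue bin standing where they are.

Things in the scene. Friction and masses are not known exactly. Their poses are not given: they have to be found in the camera images.
- chest: Low dark-wood chest fixed to the bench: 220 deep (its x) x 360 wide (y) x 130 mm high. Origin: centre of its underside; x points from front to back (away from the robot), y to the left as the robot faces it, z up. Front plane at x = -110 mm. Two drawers side by side, centred at y = +85 (left) and -85 mm (right). On top, two keepers 11 mm high straddle the locking bar at y = +95 and -95 mm.
- drawer_left (a joint): How far the left drawer (+y side) is out, in m along the chest's -x: 0 = fully shut, its front flush with the chest's front; it opens to 0.13. It slides straight, stays where it is left, and needs about 3 to 5 N to push at slow speed.
- drawer_right (a joint): The same for the right drawer (-y side).
- drawer_left_front (a point): Middle of the upper edge of the left drawer's outer front face, 116 mm above the bench; moves with the drawer, axes as the chest's. The front is a flat board 147 wide, reaching from 18 to 116 mm above the bench. A round knob, 24 mm in diameter, stands 24 mm out of its middle, centre 64 mm above the bench; the face beside the knob is bare. The drawer behind is open on top.
- drawer_right_front (a point): The same point on the right drawer.
- bar (a joint): Position of the locking bar in m: 0 = unlocked, the end on the left; 0.06 = locked, the end on the right. It grows as the bar slides along the chest's -y (to the right as the robot faces the drawers). It stays where it is left and needs about 3 to 5 N to push at slow speed.
- bar_tab (a point): Middle of the top of the upright steel tab on the locking bar, 166 mm above the bench; moves with the bar, axes as the chest's. The tab is 30 mm along the chest's x, 14 mm along y and 30 mm high. It stands on the flat bar, 6 mm thick, 30 wide, 290 long (along y), that lies on the chest's top (130 mm above the bench), its midline 25 mm behind the chest's front.
- bar_tongue (a point): Lower end of the bar's tongue that is level with the tab, 103 mm above the bench. A tongue is a steel plate 18 mm wide that hangs from the bar over the chest's front edge and stands 8 mm out of the front; a second one hangs 168 mm to its left. Unlocked they are in front of the chest's middle and left uprights (y = 0 and 168 mm); locked, 60 mm further right, in front of the two drawers.
- jar: Small glass jar with a steel cap standing on the chest's top behind the locking bar, 52 mm in diameter, 55 mm high; origin at the centre of its foot. Leave alone.
- flask: Yellow drinking flask standing on the bench to one side of the chest, 72 mm in diameter, 220 mm high; origin at the centre of its foot. Leave alone.
- drill: Cordless drill standing on its black battery, on the bench to one side of the chest; battery 110 x 75 x 50 mm, the whole 194 mm high, its nose reaching 130 mm along its -x from its origin at the centre of the battery's underside. Leave alone.
- bin: Open blue plastic parts bin on the bench in front and to the left, 90 x 120 x 50 mm; origin at the centre of its underside. Leave alone.

How it is judged:
By the outcome, as a careful person would: the job done as asked, in the order asked, and still so for the second after the job is handed in, with the robot touching nothing.
It also fails if it takes over 58 s, if anything falls off the work surface, if the arm or the gripper's body presses on something with over 40 N, if the wrist force passes 120 N, or if a joint passes its speed limit or range.

## Robot

A 7-joint arm with a two-finger parallel gripper is mounted at the origin on the work surface. World frame = base frame: x ahead of the robot, y to its left, z up, the work surface at z = 0. Lengths are in mm, angles in rad, forces in N, time in s.
With the tool pointing down it reaches from about 400 to 875 mm from the base axis. Payload 4.4 kg.
Tool frame: the origin (TCP) lies between the finger pads; the fingertips stand 17 mm ahead of it and the grasp point (between the pads) lies 2 mm behind it (arm.tip_reach is the z of the fingertips in the tool frame, in mm); z points along the fingers, y is the line along which they close (so a half turn about z gives the same grasp; the last joint's range is limited). The gripper opens to 85 mm and grips with 20 to 120 N. Pads are 22 mm wide; open, the fingers measure 114 mm over their backs; the gripper's body (76 mm by 85 mm) begins 54 mm behind the grasp point. The pads swing forward as they close: fully open they stand 13 mm farther back than shut.
Start: joints at [-1.368, 0.628, 0.038, 1.517, -0.027, 0.996, -0.02], TCP at [172.599, 626.679, 248.313] pointing down, gripper open.
Joint ranges: [-3.06, 3.06], [-0.37, 2.12], [-1.25, 1.32], [0.18, 2.47], [-1.1, 4.24], [0.23, 1.98], [-2.94, 2.94]. Speed limits (rad/s): [2.57, 2.57, 3.14, 3.14, 3.14, 3.14, 3.14].

## Interface

Orientations are given as a rotation vector (axis times angle).
In Python, from plant import arm, imaging, cut_out, spot_point gives the robot as it stands. Calls block until the motion is done:
- arm.move_ptp(position, orientation): joint-space move of the TCP to a pose.
- arm.move_straight(position, frame=None, feed=150): straight line of the TCP; frame=None keeps the orientation; feed is the mean speed in mm/s.
- arm.move_joints(angles): joint-space move.
- arm.gripper_to(opening): opening from 0.0 (shut) to 1.0 (fully open); the grip force is fixed at half the most; returns when the fingers have stopped.
- arm.sleep(seconds).
- arm.ik(position, orientation): joint angles nearest the present ones, or None.
- arm.get_obs(): the state.
- imaging.camera(name): name is "side" or "top"; returns (picture, depth): 480x640x3 uint8, red, green, blue; 480x640 float32, mm along the optical axis (not along the pixel's ray), 0 where there is no reading.
- imaging.get_calibration(name): a dict with "camera_matrix" (3x3 intrinsics, pixels), "world_to_cam" (4x4, takes a point from world to camera coordinates). Camera axes: x right, y up, looking along -z (the intrinsics and any distortion apply to the point x, -y, -z); pixel columns grow to the right and rows downward; lengths in mm; the calibration is good to about 2 mm. A picture is of the moment at which its call begins. get_calibration takes no time and is no camera call.
A pose or a line that the arm cannot do raises arm.Unreachable and nothing moves.
- arm.finish_job(): hands the job in; it is judged then, once.
Trained networks look in the newest picture that a camera, given by its name, has taken for a name from the list of things; names that differ only in an ending like _2 or _b are one class to them, and where a whole thing is asked for, a point or a joint stands for the part that bears it (a point fixed in the world has none). Each returns a list of dicts, best first, with "conf" (0 to 1); they miss things now and then, are a little off and sometimes report something else, mostly with a low value. They report only what shows in the picture. A call takes as long as a camera call.
- cut_out(name, camera): "pixels" (480x640 bool, what is visible of it) and "rect" ([left, top, width, height] in pixels, round what is visible of it).
- spot_point(name, camera): "position" ([row, column] in pixels: a listed point, or the origin of a listed thing).
The state is a dict: "clock": time; "qpos": joint angles; "dq": joint speeds; "joint_torque": joint torques, N m; "eef_pos": TCP position; "orientation": TCP orientation; "contact_force": force on the tool from outside, world axes, zero at the start; "moment": the same for the moment, N m; "gripper_width": opening from 0.0 (shut) to 1.0 (fully open); "grip_force": force on a finger pad.
Only numpy, scipy, OpenCV 4.12 (cv2) and the standard library are available. Lean on these libraries where they do the work, as an engineer would, in place of code of your own. Each camera call takes 0.05 s, during which the arm holds its last target. There are 200 camera calls.

## Working session

There is one attempt and no reset: what is moved stays moved. The work goes in short steps, each a Python script; the robot and the scene stay as the last script left them, time stands still between calls to the robot, and variables do not carry over. Pictures are saved under pics/ and viewed, at most 10 in all, crops included, and the job is handed in when it is done.

```bash
ls; mkdir -p pics
cat > h.py <<'E'
import numpy as np, cv2
from plant import arm, imaging, cut_out, spot_point
def snap(cam,fn=None):
    p,d=imaging.camera(cam)
    if fn: cv2.imwrite('pics/'+fn,p[:,:,::-1])
    return p,d
def ray(cam,r,c):
    k=imaging.get_calibration(cam); K=np.array(k["camera_matrix"]);T=np.array(k["world_to_cam"])
    dist=k.get("distortion")
    u=cv2.undistortPoints(np.array([[[c,r]]],float),K,None if dist is None else np.array(dist,float))[0,0]
    d=np.array([u[0],-u[1],-1.0]); R=T[:3,:3]
    return -R.T@T[:3,3], R.T@d     # origin, direction per mm of depth
def at_z(cam,r,c,z):
    o,d=ray(cam,r,c); return o+d*(z-o[2])/d[2]
def at_depth(cam,r,c,depth):
    o,d=ray(cam,r,c); return o+d*depth
E
python3 - <<'E'
from h import *
for cam in("side","top"):
    k=imaging.get_calibration(cam); print({a:(np.round(b,3).tolist() if a!='world_to_cam' else np.round(np.linalg.inv(b)[:3,3])) for a,b in k.items()})
    p,d=snap(cam,cam+'1.png')
    for n,z in [("drawer_left_front",116),("drawer_right_front",116),("bar_tab",166),("bar_tongue",103),("chest",0),("jar",130),("flask",0),("drill",0),("bin",0)]:
        for q in spot_point(n,cam)[:2]:
            r,c=q["position"]; dd=d[int(min(max(r,0),479)),int(min(max(c,0),639))]
            print(cam,n,round(q["conf"],2),np.round([r,c]),at_z(cam,r,c,z).round(),at_depth(cam,r,c,dd).round())
o=arm.get_obs();print(o["clock"],o["orientation"],arm.tip_reach)
E
```

```text
pics
{'camera_matrix': [[539.462, 0.0, 306.95], [0.0, 539.462, 235.816], [0.0, 0.0, 1.0]], 'world_to_cam': array([ 156., -608., 1017.])}
side bar_tab 0.55 [219. 327.] [572. -23. 166.] [573. -22. 164.]
side bar_tongue 0.81 [242. 314.] [544. -18. 103.] [542. -20. 106.]
side chest 0.91 [244. 354.] [664.  -8.   0.] [599. -85. 131.]
side jar 0.96 [192. 341.] [662.  50. 130.] [647.  31. 156.]
side flask 0.8 [148. 246.] [614. 428.   0.] [595. 387.  40.]
side drill 0.63 [418. 443.] [ 555. -437.    0.] [ 535. -446.   52.]
side bin 0.64 [230. 168.] [312. 279.   0.] [311. 271.   9.]
{'camera_matrix': [[615.385, 0.0, 311.536], [0.0, 615.385, 247.473], [0.0, 0.0, 1.0]], 'world_to_cam': array([ 384.,   -4., 1787.])}
top drawer_left_front 0.71 [275. 288.] [451.  67. 116.] [451.  67. 117.]
top drawer_right_front 0.85 [253. 346.] [508. -92. 116.] [511. -95.  67.]
top drawer_right_front 0.59 [208. 314.] [633.  -7. 116.] [631.  -7. 129.]
top bar_tab 0.65 [226. 316.] [577. -12. 166.] [578. -12. 162.]
top bar_tongue 0.75 [241. 317.] [543. -16. 103.] [542. -16. 112.]
top chest 0.84 [204. 310.] [661.   3.   0.] [642.   3. 125.]
top chest 0.64 [195. 293.] [689.  52.   0.] [657.  46. 191.]
top jar 0.56 [328. 219.] [313. 253. 130.] [308. 273.   1.]
top jar 0.55 [197. 295.] [662.  44. 130.] [653.  42. 186.]
top flask 0.61 [225. 165.] [610. 428.   0.] [589. 387. 168.]
top drill 0.81 [238. 465.] [ 551. -446.    0.] [ 536. -405.  164.]
top bin 0.75 [327. 221.] [308. 268.   0.] [308. 268.  -2.]
1.0 [-4.20955954e-01 -3.11319615e+00 -1.86948797e-05] 17.0
```

View pics/side1.png

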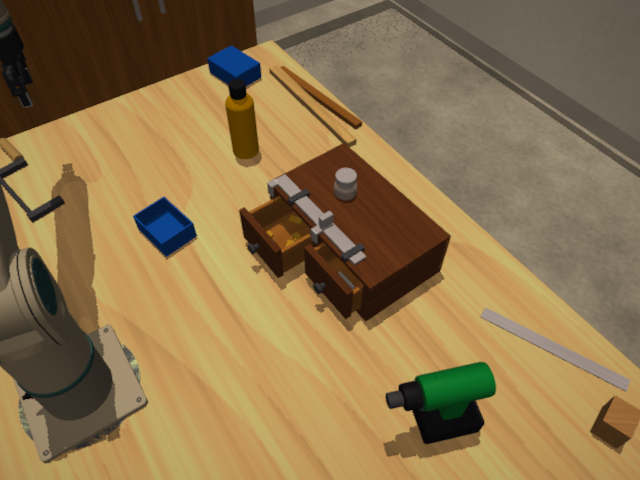

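View pics/top1.png

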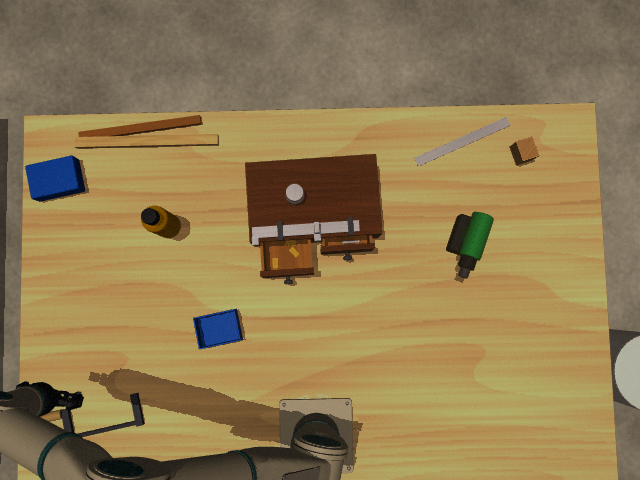

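The chest is about (660, 0), slightly yawed. The left drawer (front at about row 275, col 288) is far out; the right one (about row 250, col 347) is a little out. The tab is at top (226, 316), with the jar behind it and the flask, drill and bin well clear. Next I'll fit the chest's pose from depth.

```bash
cat >> h.py <<'E'
def cloud(cam,d):
    k=imaging.get_calibration(cam); K=np.array(k["camera_matrix"]);T=np.array(k["world_to_cam"])
    v,u=np.mgrid[:480,:640]; d=d.astype(float)
    P=np.stack([(u-K[0,2])/K[0,0]*d,-(v-K[1,2])/K[1,1]*d,-d],-1)
    W=(P-T[:3,3])@T[:3,:3]; W[d==0]=np.nan
    return W
def chest_pose(W):
    m=(abs(W[...,2]-130)<6)&(abs(W[...,0]-650)<180)&(abs(W[...,1])<260)
    m=cv2.morphologyEx(m.astype(np.uint8),cv2.MORPH_OPEN,np.ones((5,5)))>0
    n,l,s,_=cv2.connectedComponentsWithStats(m.astype(np.uint8)); m=l==1+np.argmax(s[1:,4])
    return cv2.minAreaRect(W[m][:,:2].astype(np.float32)), W[m]
def local(W,c,yaw):
    q=W-np.array([c[0],c[1],0]); R=np.array([[np.cos(yaw),-np.sin(yaw),0],[np.sin(yaw),np.cos(yaw),0],[0,0,1]])
    return q@R
E
python3 - <<'E'
from h import *
for cam in("top","side"):
    p,d=snap(cam); W=cloud(cam,d); r,M=chest_pose(W)
    print(cam,r,np.median(M[:,2]))
    box=cv2.boxPoints(r); print(box.round(1).tolist())
    e=box[2]-box[1] if np.linalg.norm(box[2]-box[1])>np.linalg.norm(box[1]-box[0]) else box[1]-box[0]
    yaw=np.arctan2(e[1],e[0])-np.pi/2; yaw=(yaw+np.pi/2)%np.pi-np.pi/2
    L=local(W,r[0],yaw); print('yaw',yaw)
    for s,n in((85,'L'),(-85,'R')):
        m=(abs(L[...,1]-s)<70)&(L[...,0]<-122)&(L[...,0]>-260)&(abs(L[...,2]-114)<6)
        if m.any(): print(n,m.sum(),np.percentile(L[m][:,0],[1,5,50,95]).round(1),np.percentile(L[m][:,1],[2,98]).round(1),np.median(L[m][:,2]))
    m=(L[...,2]>152)&(abs(L[...,0]+85)<30)&(abs(L[...,1])<120)
    if m.any(): print('tab',m.sum(),L[m].min(0).round(1),L[m].max(0).round(1))
    m=(L[...,2]>175)&(abs(L[...,0])<110)&(abs(L[...,1])<150); print('jar',L[m].mean(0).round(1))
E
```

```text
top ((727.0775756835938, -3.4748077392578125), (46.61076354980469, 51.785301208496094), 88.7115478515625) 130.48599655578198
[[700.7000122070312, -26.200000762939453], [752.4000244140625, -27.399999618530273], [753.5, 19.200000762939453], [701.7000122070312, 20.399999618530273]]
yaw 1.5483085
L 2 [-179.  -178.4 -170.9 -163.5] [ 90.  134.8] 118.64427632392169
R 2 [-169.2 -169.  -167.8 -166.7] [-55.1 -44.4] 119.82790468864448
jar [ 45.3  62.9 185.3]
side ((660.6783447265625, -4.56622314453125), (222.1269073486328, 366.18048095703125), 1.7860372066497803) 131.33926457647829
[[544.0, 175.0], [555.4000244140625, -191.0], [777.4000244140625, -184.10000610351562], [766.0, 181.89999389648438]]
yaw 0.031172276
L 415 [-208.6 -207.8 -201.4 -192.4] [ 17.4 151.3] 116.8578086385641
R 510 [-150.1 -149.3 -143.1 -134.1] [-152.3  -18.6] 116.835986755622
tab 142 [-102.9  -13.6  152.3] [-71.5   1.9 171.1]
jar [  4.1  45.6 185.2]
```

Run:
```python
from h import *
a=cv2.imread('pics/top1.png')[205:260,235:390]; b=cv2.imread('pics/side1.png')[165:265,235:390]
f=lambda i:cv2.resize(i,None,fx=5,fy=5,interpolation=cv2.INTER_CUBIC)
g=np.vstack([f(a)[:,:],f(b)])
cv2.imwrite('pics/z1.png',cv2.resize(g,(600,600)))
c=np.array([660.7,-4.6]);y=.031;R=np.array([[np.cos(y),-np.sin(y)],[np.sin(y),np.cos(y)]])
for cam in("top","side"):
    snap(cam)
    k=imaging.get_calibration(cam);K=k["camera_matrix"];T=np.array(k["world_to_cam"])
    for n in("bar_tab","bar_tongue"):
        print(cam,n,[(round(q["conf"],2),np.round(q["position"],1), ((at_z(cam,*q["position"],166 if n=="bar_tab" else 103)[:2]-c)@R).round(1)) for q in spot_point(n,cam)[:2]])
    # predicted pixels for local points
    for P in([-85,0,166],[-114,0,103],[-85,95,141],[-85,-95,141],[-110,180,130],[-110,-180,130],[110,-180,130],[110,180,130]):
        w=np.r_[c+R@np.array(P[:2]),P[2],1]; q=T@w; print(P,np.round([K[1][2]+K[1][1]*q[1]/q[2],K[0][2]-K[0][0]*q[0]/q[2]],1),end=' ')
    print()
```

```text
top bar_tab [(0.87, array([229.4, 316. ]), array([-92.9,  -4.8]))]
top bar_tongue [(0.69, array([241.3, 318.9]), array([-119.1,  -11.6]))]
[-85, 0, 166] [226.5 314. ] [-114, 0, 103] [239.7 314.6] [-85, 95, 141] [229.5 278.8] [-85, -95, 141] [225.8 349.3] [-110, 180, 130] [240.7 248.1] [-110, -180, 130] [233.8 380.9] [110, -180, 130] [153.9 376. ] [110, 180, 130] [160.8 244.6] 
side bar_tab [(0.75, array([217.7, 325.9]), array([-89.1, -11.8]))]
side bar_tongue [(0.69, array([241.9, 311.7]), array([-121.7,   -6.1]))]
[-85, 0, 166] [213.3 324.1] [-114, 0, 103] [238.4 313. ] [-85, 95, 141] [194.2 298.6] [-85, -95, 141] [250.2 351.7] [-110, 180, 130] [180.  268.7] [-110, -180, 130] [288.1 368.3] [110, -180, 130] [236.2 450.6] [110, 180, 130] [141.8 345.1]
```

View pics/z1.png

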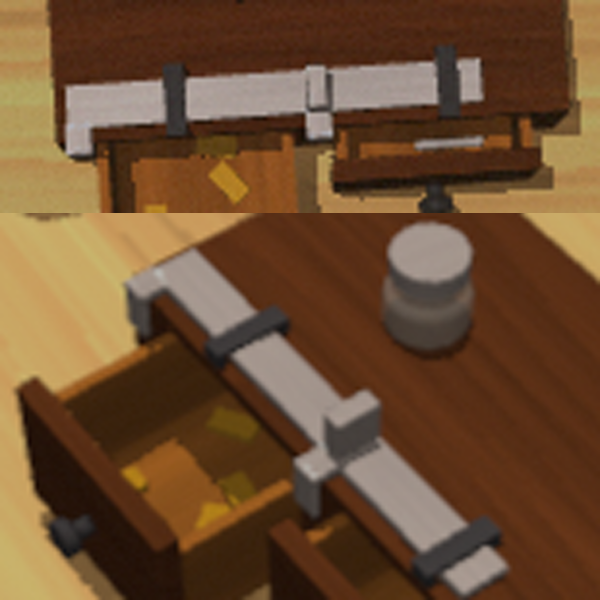

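The chest is at about (660, -7), yaw 0.031. The tab sits 3–5 mm right of centre between the keepers, so the bar isn't quite at its left stop and the left tongue may overlap the left drawer's path. I'll first nudge the bar to its left stop, then shut the drawers.

```bash
cat >> h.py <<'E'
from scipy.spatial.transform import Rotation as Ro
C=np.array([660.5,-7.]); YAW=.031; R2=np.array([[np.cos(YAW),-np.sin(YAW)],[np.sin(YAW),np.cos(YAW)]])
def w(x,y,tip): return np.r_[C+R2@np.array([x,y],float), tip+17.]      # chest xy, tip height -> TCP
def loc(): o=arm.get_obs(); return np.r_[(np.array(o["eef_pos"][:2])-C)@R2, o["eef_pos"][2]-17]
def force(): f=np.array(arm.get_obs()["contact_force"]); return np.r_[f[:2]@R2,f[2]]
def rv(half=0): return (Ro.from_euler('z',YAW+half*np.pi)*Ro.from_rotvec([np.pi,0,0])).as_rotvec()
def push(d,dist,step,feed,stop,f0):
    """step along chest direction d until the opposing force exceeds stop or dist is done"""
    d=np.array(d,float); p=loc(); n=int(round(dist/step)); log=[]
    for i in range(1,n+1):
        q=p[:2]+d*step*i; arm.move_straight(w(q[0],q[1],p[2]),feed=feed)
        f=-(force()-f0)[:2]@d; log.append(round(float(f),1))
        if f>stop: break
    return log
E
python3 - <<'E'
from h import *
pts=[w(-240,60,300),w(-85,-42,220),w(-85,-42,149),w(-240,85,95),w(-121,85,95),w(-121,-85,95),w(-85,-75,149)]
for h in(0,1): print(h,[None if (q:=arm.ik(p,rv(h))) is None else np.round(q,2).tolist() for p in pts])
E
```

```text
0 [[-0.97, 0.35, 1.07, 2.03, -0.37, 0.97, -1.25], [-0.45, 0.67, 0.82, 1.75, -0.58, 0.98, -0.94], [-0.4, 0.75, 0.74, 1.81, -0.66, 0.84, -0.87], [-0.54, 0.62, 0.45, 2.26, -0.69, 0.4, -1.05], [-0.6, 0.78, 0.66, 1.95, -0.75, 0.68, -1.0], [-0.25, 0.77, 0.6, 1.93, -0.69, 0.67, -0.76], [-0.34, 0.76, 0.74, 1.8, -0.66, 0.85, -0.82]]
1 [[-0.39, 0.22, 0.26, 2.02, -0.07, 0.91, 1.51], [-0.05, 0.54, 0.14, 1.74, -0.1, 0.87, 1.73], [0.04, 0.63, 0.0, 1.8, -0.0, 0.71, 1.64], [-0.19, 0.57, -0.06, 2.25, 0.1, 0.33, 1.27], [-0.15, 0.67, -0.06, 1.94, 0.07, 0.53, 1.35], [0.18, 0.68, -0.08, 1.91, 0.09, 0.55, 1.63], [0.08, 0.64, 0.02, 1.79, -0.02, 0.72, 1.72]]
```

Run:
```python
from h import *
arm.gripper_to(0.0)
arm.move_ptp(w(-240,60,300),rv(1)); print(arm.get_obs()["clock"])
arm.move_ptp(w(-85,-45,220),rv(1))
arm.move_straight(w(-85,-45,149),feed=120)
arm.sleep(.2); f0=force(); print(arm.get_obs()["clock"],loc(),f0)
print(push([0,1],12,2,50,2.0,f0),loc(),arm.get_obs()["clock"])
print(push([0,1],22,1,25,7,f0),loc(),arm.get_obs()["clock"])
snap("top","top2.png")
```

```text
4.4333
6.2 [-84.44435964 -45.03541661 149.89645607] [-0.10994682 -0.57437063 -0.16057365]
[-0.1, 0.1, -0.7, -0.8, 0.0, -0.8] [-84.42737441 -32.79991355 149.90476682] 7.7
[-0.5, -0.2, 0.4, -0.4, -0.7, 0.5, 0.0, -0.1, 2.0, 2.9, 1.8, 2.8, 4.6, 5.3, 7.1] [-84.50653316 -20.79868569 149.97983879] 11.45
```

Run:
```python
from h import *
f0=np.array([-.1,-.5,-.15]); a=loc(); p=w(a[0],-17.8,a[2]-0.9)
for i in range(1,5):
    arm.move_straight(w(-84.5,-17.8+i,149),feed=25); print(loc().round(2),(force()-f0).round(1))
arm.move_straight(w(-84.5,-32,149),feed=60); arm.move_straight(w(-84.5,-32,215),feed=150)
arm.move_ptp(w(-240,85,215),rv(1)); print(arm.get_obs()["clock"])
snap("top","top3.png")
a=[cv2.imread('pics/'+n)[205:260,235:390] for n in('top1.png','top3.png')]
cv2.imwrite('pics/z2.png',cv2.resize(np.vstack(a),None,fx=5,fy=5,interpolation=cv2.INTER_CUBIC))
```

```text
[-84.34 -20.77 149.64] [-0.8 -9.4  3. ]
[-84.34 -20.75 149.67] [ -0.5 -11.3   3.7]
[-84.35 -20.64 149.71] [ -0.7 -12.9   2.8]
[-84.36 -20.61 149.72] [ -0.5 -14.7   2.7]
14.3417
```

View pics/z2.png

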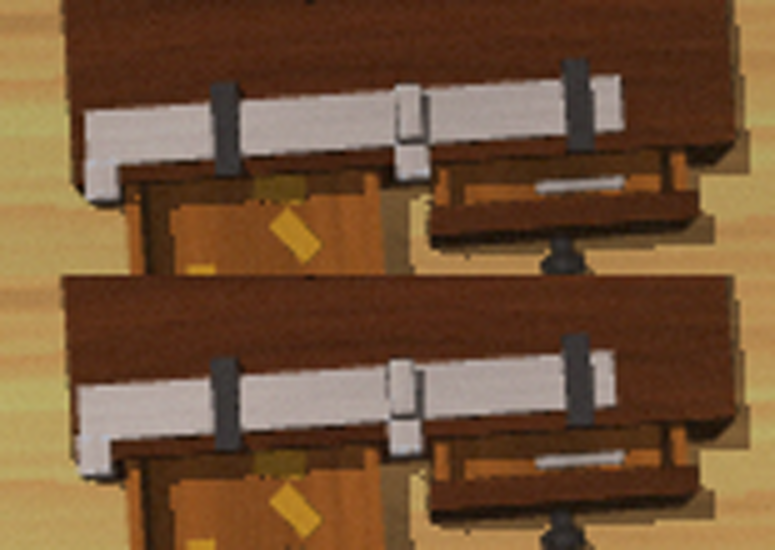

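The bar moved about 4 mm left and its tongues now clear both drawers. Next is the left drawer, then the right one.

```bash
cat >> h.py <<'E'
def shut(y,x0,tip=95):
    arm.move_straight(w(x0,y,tip),feed=150); arm.sleep(.15); f0=force()
    p=loc(); arm.move_straight(w(-134,y,tip),feed=35); print(loc().round(1),(force()-f0).round(1))
    log=[]
    for x in np.arange(-132,-100,1.5):
        arm.move_straight(w(x,y,tip),feed=15); f=force()-f0; l=loc(); log.append((round(float(l[0]),1),round(float(f[0]),1)))
        if f[0]<-12: break
    print(log,loc().round(1),(force()-f0).round(1),arm.get_obs()["clock"])
    arm.move_straight(w(-160,y,tip),feed=60)
E
python3 - <<'E'
from h import *
shut(85,-235)
arm.move_straight(w(-160,85,190),feed=150)
print(arm.get_obs()["clock"]); snap("side","side3.png")
E
```

```text
[-134.   85.   95.] [-2.8  1.9 -0.8]
[(-131.6, -1.7), (-130.2, -1.4), (-128.8, -1.7), (-127.3, -1.6), (-125.8, -1.2), (-124.7, -3.4), (-124.7, -6.0), (-124.8, -7.7), (-124.8, -11.3), (-124.8, -13.7)] [-124.8   85.    93.8] [-13.7   0.5   4. ] 21.0583
22.6833
```

View pics/side3.png

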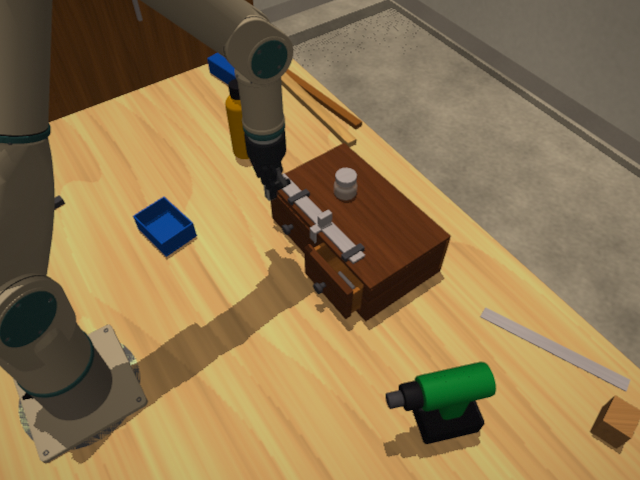

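Run:
```python
from h import *
arm.move_straight(w(-190,-85,170),feed=200)
shut(-85,-185)
arm.move_straight(w(-200,-85,220),feed=200)
print(arm.get_obs()["clock"]); snap("top","top4.png")
arm.move_ptp(w(-85,45,240),rv(1)); p,d=snap("side","side4.png"); print(arm.get_obs()["clock"])
a=cv2.imread('pics/top4.png')[195:295,235:390]; b=cv2.imread('pics/side4.png')[165:315,235:390]
cv2.imwrite('pics/z3.png',cv2.resize(np.vstack([a,b]),(372,600),interpolation=cv2.INTER_CUBIC))
L=cloud("side",d)-np.r_[C,0]; L[...,:2]=L[...,:2]@R2
for s in(85,-85):
    for lo,hi in((85,100),(30,50)):
        m=(abs(abs(L[...,1]-s)-40)<15)&(L[...,2]>lo)&(L[...,2]<hi)&(abs(L[...,0]+120)<40); print(s,lo,m.sum(),np.percentile(L[m][:,0],[10,50,90]).round(1) if m.any() else '')
```

```text
[-134.1  -84.9   94.9] [-2.5  1.2 -1.1]
[(-131.8, -3.2), (-130.2, -2.3), (-128.7, -2.0), (-127.2, -1.2), (-125.7, -1.1), (-124.2, -2.4), (-122.8, -2.8), (-121.8, -4.1), (-121.9, -6.7), (-121.9, -9.8), (-122.0, -11.7), (-122.0, -14.2)] [-122.   -85.5   93.9] [-14.2  -0.7   4.1] 29.1917
30.8917
31.725
85 85 64 [-115.6 -114.8 -113.3]
85 30 70 [-115.9 -114.9 -113.5]
-85 85 83 [-113.5 -111.8 -110.8]
-85 30 81 [-113.  -111.8 -110.6]
```

View pics/z3.png

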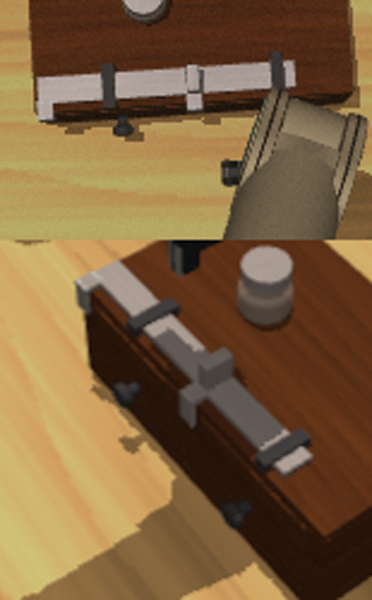

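Run:
```python
from h import *
p,d=snap("side"); L=cloud("side",d)-np.r_[C,0]; L[...,:2]=L[...,:2]@R2
def sel(y0,y1,z0,z1):
    m=(L[...,1]>y0)&(L[...,1]<y1)&(L[...,2]>z0)&(L[...,2]<z1)&(abs(L[...,0]+114)<9); return L[m]
U=np.vstack([sel(-177,-161,25,110),sel(-9,9,25,95),sel(161,177,25,100)]); print('uprights',[(a,np.median(sel(a,b,25,95)[:,0]).round(1),len(sel(a,b,25,95))) for a,b in((-177,-162),(-9,9),(162,177))])
k=np.polyfit(U[:,1],U[:,0],1); print(k)
for a,b in((20,60),(110,150),(-60,-20),(-150,-110)):
    s=sel(a,b,25,110); print(a,b,len(s),np.median(s[:,0]).round(1),np.median(s[:,0]-np.polyval(k,s[:,1])).round(2))
```

```text
uprights [(-177, np.float64(-108.4), 97), (-9, np.float64(-111.2), 85), (162, np.float64(-113.6), 54)]
[-1.56219740e-02 -1.11003698e+02]
20 60 236 -114.1 -2.51
110 150 199 -115.5 -2.52
-60 -20 254 -112.5 -2.16
-150 -110 293 -111.3 -2.34
```

Both drawers sit at the same depth against the uprights, and both hit a hard stop. The yaw is really about 0.047. Now the bar, to the right.

```bash
sed -i 's/YAW=.031/YAW=.0466/' h.py
python3 - <<'E'
from h import *
arm.move_ptp(w(-85,38,200),rv(1)); arm.move_straight(w(-85,36,149),feed=120)
arm.sleep(.15); f0=force(); print(loc().round(1))
arm.move_straight(w(-85,-28,149),feed=35); print(loc().round(1),(force()-f0).round(1))
log=[]
for y in np.arange(-30,-60,-1.5):
    arm.move_straight(w(-85,y,149),feed=15); f=force()-f0; log.append((loc()[1].round(1),f[1].round(1)))
    if f[1]>14: break
print(log,loc().round(1))
arm.move_straight(w(-85,-22,149),feed=60); arm.move_straight(w(-85,-22,215),feed=150)
arm.move_ptp(w(-240,85,280),rv(1)); print(arm.get_obs()["clock"])
p,d=snap("top","top5.png"); snap("side","side5.png")
a=cv2.imread('pics/top5.png')[195:295,235:390]; b=cv2.imread('pics/side5.png')[165:315,235:390]
cv2.imwrite('pics/z4.png',cv2.resize(np.vstack([a,b]),(372,600),interpolation=cv2.INTER_CUBIC))
E
```

```text
[-84.1  36.  150.2]
[-85.  -28.1 149. ] [ 0.6  1.9 -0.2]
[(np.float64(-30.2), np.float64(1.6)), (np.float64(-31.8), np.float64(1.0)), (np.float64(-33.3), np.float64(1.7)), (np.float64(-34.7), np.float64(2.4)), (np.float64(-36.2), np.float64(1.8)), (np.float64(-37.7), np.float64(1.4)), (np.float64(-38.5), np.float64(3.1)), (np.float64(-38.7), np.float64(6.6)), (np.float64(-38.7), np.float64(8.3)), (np.float64(-38.8), np.float64(11.9)), (np.float64(-38.9), np.float64(14.0)), (np.float64(-38.9), np.float64(16.8))] [-85.1 -38.9 149. ]
39.7583
```

View pics/z4.png

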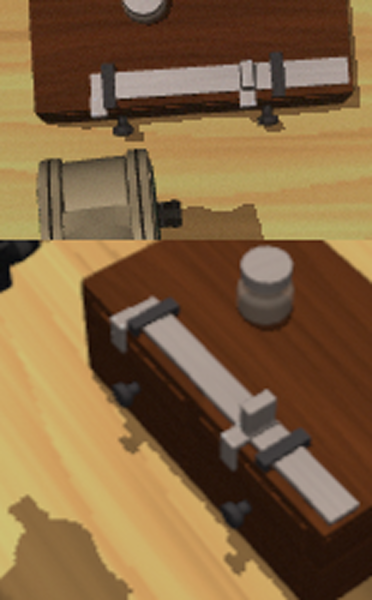

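The bar is at its right stop (finger at -38.9, about 60 mm of travel), with its tongues in front of both drawers. The drawers are shut, the jar hasn't moved and the arm is clear.

```bash
python3 -c "
from plant import arm
print(arm.finish_job())"
```

```text
the job is handed in; nothing more can be done
None
```

Both drawers were pushed gently shut, the locking bar was pushed to its right stop with its tongues in front of both, and the job was handed in at about 40 s; I first nudged the bar about 4 mm left so its tongues cleared the drawers.

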